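Hold a carton in the coding jig

ROBOT

A 6-joint arm with a two-finger parallel gripper is mounted at the origin on a cart in front of the work surface, level with it; the furniture and walls round the work are solid. World frame = base frame: x ahead of the robot, y to its left, z up, the work surface at z = 0. Lengths are in m, angles in rad, forces in N, time in s.
With the tool pointing down it reaches from about 0.35 to 0.875 m from the base axis. Payload 4.2 kg.
Tool frame: the origin (TCP) lies at the very end of the fingers, on their centre line; the grasp point (between the pads) lies robot.hold_point_z behind it (robot.hold_point_z is the distance from the TCP to the grasp point, in m); z points along the fingers, y is the line along which they close (so a half turn about z gives the same grasp; the last joint's range is limited). The gripper opens to 87 mm and grips with 3 to 60 N. Pads are 19 mm wide; open, the fingers measure 117 mm over their backs; the gripper's body (75 mm by 190 mm) begins 51 mm behind the grasp point.
Start: joints at [1.606, 0.385, 0.008, 0, -1.194, -0.259], TCP at [0.139, 0.609, 0.223] pointing down, gripper open.
Joint ranges: [-3.14, 3.14], [-1.21, 2.06], [-1.07, 1.41], [-3.16, 2.05], [-2.99, -0.16], [-3.1, 3.1]. Speed limits (rad/s): [2.79, 2.79, 3.14, 3.14, 3.14, 3.14].

INTERFACE

Orientations are given as a rotation vector (axis times angle).
In Python, from plant import robot gives the robot as it stands. The module is installed in compiled form; this text tells all that it offers.
- The arm moves only by the tool apply_moves, never from a script. Its arguments are lists of equal length, an entry for each row: "slide": the shift along the world's x, y, z in fractions of the full range, 1 being 50 cm, a list of three; "twist": the turn, a rotation vector about the world's x, y, z in fractions of the full range, 1 being pi/2 rad, a list of three. A call has 1 to 12 rows; each row is the pose to reach, as a shift and turn from the pose commanded when the call began; what a row does not reach only later rows make up. A row lasts 1/8 s, in which the tool goes at most 62.5 mm and 10.7 degrees, less where a joint would pass 70% of its speed; a pose out of reach is approached as far as the arm can. A shift or turn number past 1, either way, is cut back to 1. A call with a gripper value outside its range is refused whole. "hand" is the opening, from 0 (shut) to 1 (fully open), set as the call begins (left out, the last holds). The fingers move at their own pace and stop on an object; "force" is the grip in N (left out, the last holds). Time passes only in rows, so rows that repeat a pose let the fingers close. It gives the time, the measured TCP pose, the force, the opening and the grip force at its end, in the units of the state.
- robot.get_state(): the state, without advancing time (a new reading comes with each control period).
- robot.grab_frame(name): name is "scene" or "top" or "wrist"; returns a dict with "frame" (480x640x3 uint8, red, green, blue), "K" (3x3 intrinsics, pixels), "k1" (the pictures are not rectified: a ray, as slopes to the right and down, at radius r is drawn at 1 + k1 r^2 times it, then the intrinsics apply), "extrinsics" (4x4, takes a point from camera to world coordinates). Camera axes: x right, y down, z forward; pixel columns grow to the right and rows downward; lengths in m; the calibration is good to about 2 mm. A picture is of the moment at which its call begins. There is no depth.
- robot.close_job(): hands the job in; it is judged then, once.
Trained networks look in a picture, given as the dict that the camera call returned (one of the last four; its "shot" number tells which), for a name from the list of things; names that differ only in an ending like _2 or _b are one class to them, and where a whole thing is asked for, a point or a joint stands for the part that bears it (a point fixed in the world has none). Each returns a list of dicts, best first, with "score" (0 to 1); they miss things now and then, are a little off and sometimes report something else, mostly with a low value. They report only what shows in the picture. A call takes as long as a camera call. They do not tell look-alikes from the thing itself.
- robot.boxes_of(picture, query): "point" ([row, column] in pixels, amid what is visible of it).
- robot.trace(picture, query): "pixels" (480x640 bool, what is visible of it) and "point" ([row, column] in pixels, amid what is visible of it).
- robot.place_of(picture, query): "point" ([row, column] in pixels: a listed point, or the origin of a listed thing).
The state is a dict: "time_s": time; "q": joint angles; "dq": joint speeds; "joint_efforts": joint torques, N m; "tool_pos": TCP position; "orientation": TCP orientation; "ft_force": force on the tool from outside, world axes, zero at the start; "wrist_torque": the same for the moment, N m; "finger_gap": finger opening in m; "grasp_force": force on a finger pad.
Only numpy, scipy, OpenCV 4.12 (cv2) and the standard library are available. Lean on these libraries where they do the work, as an engineer would, in place of code of your own. Each camera call takes 0.05 s, during which the arm holds its last target. There are 200 camera calls.

TASK

The small flat carton on the table is to be date-stamped in the metal jig. Slide the jig's clear guard fully open, then lay the carton flat in the nest with one narrow end square against the fence and its long side against the stop block, and hold it there with one firm diagonal push, into the fence and down on the bed at the same time, without crushing it. Finish while still pressing, with the guard left open, and leave the other things on the table where they are.

Things in the scene. Friction and masses are not known exactly. Their poses are not given: they have to be found in the camera images.
- carton: Workpiece: small stiff closed carton lying flat on the table right of the jig (not the one on top of the oven). 50 (x) x 110 (y) x 28 (z) mm, about 0.12 kg. Origin: centre of its underside; x across its width, y along its length, z up. Its two ends are alike for this job. It bears a 30 N grip across its width; pressed on fence or bed with over 70 N it is crushed.
- jig: Steel coding jig fixed to the table, base plate 230 x 370 mm. Origin on the table under the nest's middle; x away from the robot to the fence, y left along the guard's track, z up. In this frame, mm: a rightly held carton has its middle at x 5, y 0, underside at z 10, length along x. Front track: x -123..-107, top z 20. Rear guide rod and posts: x 75..93, top z 52.
- guard (a joint): Clear plastic guard, slides along the jig's +y (left). 0 = shut over the nest, 0.150 m = fully open; starts within 25 mm of shut, stays where left, takes about 2 N. Its roof, top at z = 55 mm, spans jig x -118..88 mm and, shut, y -70..70 (open 80..220); its front window hangs at x = -115 down to the track.
- guard_fin (a point): Middle of the top edge of the black upright fin on the guard's roof, by which it is slid; moves with the guard (jig x 0, y 55 mm + guard value, z 85 mm). The fin is 50 mm long along jig x, 12 mm thick along jig y, and stands 27 mm above the trim plate under it.
- jig_fence: Upright aluminium fence bar at the far end of the bed, part of the jig. Its face to the nest is at jig x = 60 mm, y -65..65, top at z = 45 mm. Origin: middle of that face's lower edge; axes as the jig's. At the end the carton must press on it with more than 4 N.
- jig_bed: Aluminium bed plate of the nest, part of the jig. Top face at jig z = 10 mm, over jig x -98..60, y -50..65 mm. Origin on its underside, at jig (0, 0, 6) mm; axes as the jig's. At the end the carton must press on it with more than 6 N (its own weight is about 1 N). Polished like the fence and stop (friction about 0.25), so friction takes a little of the push.
- jig_stop: Dark stop block on the bed at the right end of the fence, part of the jig: 30 x 22 x 18 mm. Its face to the nest is at jig y = -25 mm, x 30..60, top at z = 28 mm. Origin: middle of its underside; axes as the jig's.
- timer: Bystander: round white wind-up kitchen timer, 62 mm across, 50 mm high, in front of the counter oven. Origin: centre of its underside. (The oven fills y < 0.12 m behind it, handles from world x = 0.63 m, top at z = 0.29 m: keep the hand and wrist clear of it.)
- tin: Bystander: flat hinged tin, 65 x 94 x 27 mm, shut. Origin: centre of its underside.
- brass_weight: Bystander: round check weight with a knob, 40 mm across, 30 mm high. Origin: centre of its underside.
There are look-alikes about, which are no part of the job. What is shaped like the carton but purple is not meant.

How it is judged:
On the way:
1. the guard is slid fully open (within 12 mm of its end) while the carton is still out of the nest (value of joint guard above 0.138 m and horizontal distance between carton and jig above 0.08 m), for 0.2 s.
At the end, for the whole second after the job is handed in: Guard open to within 15 mm of its end; carton flat on the bed (2.5 mm, 0.05 rad), end within 4 mm of the fence and square to it (0.06 rad), side within 5 mm of the stop; the arm presses it with over 4 N on the fence and over 6 N on the bed, at rest (value of joint guard above 0.135 m and contact force between carton and jig_fence above 4 N and contact force between carton and jig_bed above 6 N and x of carton in the frame of jig between 0.001 and 0.009 m and y of carton in the frame of jig between -0.004 and 0.005 m and z of carton in the frame of jig between 0.007 and 0.0125 m and angle between the y axis of carton and the x axis of jig, either way round below 0.06 rad and angle between carton's own z axis and vertical below 0.05 rad and (contact force between carton and the fingers above 3 N or contact force between carton and the arm above 3 N) and linear speed of carton below 0.01 m/s); the arm keeps its last pose, push and grip.
It fails at once if the carton is crushed: more than 70 N on the fence or on the bed (contact force between carton and jig_fence above 70 N or contact force between carton and jig_bed above 70 N).
It fails at once if the timer is moved by more than 30 mm (distance of timer from where it was at the start of the episode above 0.03 m).
It fails at once if the tin is moved by more than 30 mm (distance of tin from where it was at the start of the episode above 0.03 m).
It fails at once if the check weight is moved by more than 30 mm (distance of brass_weight from where it was at the start of the episode above 0.03 m).
It also fails if it takes over 58 s, if anything falls off the work surface, if the arm or the gripper's body presses on something with over 40 N, if the wrist force passes 120 N, or if a joint passes its speed limit or range.

## Working session

There is one attempt and no reset: what is moved stays moved. The work goes in short steps, Python scripts to look and compute and a tool call to move; the robot and the scene stay as the last step left them, time stands still between calls to the robot, and variables do not carry over. Pictures are saved under pics/ and viewed, at most 10 in all, crops included, and the job is handed in when it is done.

Besides the shell and the picture viewer there is one more tool, called after ">>>" by a JSON object that holds its "name" and its "arguments", one argument or row to a line. apply_moves: Moves the arm, as the interface text tells. Its arguments: {"type":"object","properties":{"slide":{"type":"array"},"twist":{"type":"array"},"hand":{"type":"number"},"force":{"type":"number"}},"required":["slide","twist"]}

```bash
mkdir -p pics; cat > h.py <<'E'
import numpy as np, cv2
from plant import robot
def ray(p,rc):
    K=np.array(p["K"]);k1=p["k1"];E=np.array(p["extrinsics"])
    d=np.array([(rc[1]-K[0,2])/K[0,0],(rc[0]-K[1,2])/K[1,1]]);u=d.copy()
    for _ in range(20): u=d/(1+k1*(u@u))
    v=E[:3,:3]@np.array([u[0],u[1],1]);return E[:3,3],v/np.linalg.norm(v)
def at_z(p,rc,z):
    o,v=ray(p,rc);return o+v*(z-o[2])/v[2]
def proj(p,X):
    K=np.array(p["K"]);E=np.array(p["extrinsics"])
    c=E[:3,:3].T@(np.array(X)-E[:3,3]);u=c[:2]/c[2];u=u*(1+p["k1"]*(u@u))
    return np.array([K[1,1]*u[1]+K[1,2],K[0,0]*u[0]+K[0,2]])
def tri(obs):
    A=np.zeros((3,3));b=np.zeros(3)
    for p,rc in obs:
        o,v=ray(p,rc);M=np.eye(3)-np.outer(v,v);A+=M;b+=M@o
    X=np.linalg.solve(A,b);return X,[np.round(proj(p,X)-rc,1) for p,rc in obs]
def save(n,im): cv2.imwrite("pics/"+n,im[:,:,::-1])
E
python3 - <<'E'
from h import *
np.set_printoptions(precision=4,suppress=True)
s=robot.get_state();print(s["time_s"],s["tool_pos"],s["orientation"],robot.hold_point_z)
for c in ["scene","top"]:
    p=robot.grab_frame(c);save(c+"0.png",p["frame"]);print(c,p["extrinsics"],p["K"][0][0],p["k1"])
    for q in ["carton","jig","guard","guard_fin","jig_fence","jig_bed","jig_stop","timer","tin","brass_weight"]:
        print(q,[(np.round(d["point"]),round(d["score"],2), at_z(p,d["point"],0)) for d in robot.place_of(p,q)])
E
```

```text
0.0 [0.1386 0.6088 0.2215] [ 3.1197 -0.3509 -0.0002] 0.0187
scene [[-0.7233 -0.3119  0.6161  0.0372]
 [-0.6904  0.3086 -0.6543  0.5071]
 [ 0.014  -0.8986 -0.4385  0.4538]
 [ 0.      0.      0.      1.    ]] 443.22663255199006 -0.05546447124317204
carton [(array([278., 399.]), 0.73, array([ 0.4585, -0.1694,  0.    ])), (array([250., 428.]), 0.65, array([ 0.484 , -0.3247,  0.    ]))]
jig [(array([334., 264.]), 0.6, array([0.5119, 0.1403, 0.    ]))]Traceback (most recent call last):
  File "<stdin>", line 7, in <module>
ValueError: it knows: brass_weight, carton, guard_fin, jig, jig_bed, jig_fence, jig_stop, timer, tin
```

```bash
python3 - <<'E'
from h import *
np.set_printoptions(precision=4,suppress=True)
for c in ["scene","top"]:
    p=robot.grab_frame(c);save(c+"1.png",p["frame"]);print(c,p["extrinsics"],p["K"][0][0],p["k1"])
    for q in ["carton","jig","guard_fin","jig_fence","jig_bed","jig_stop","timer","tin","brass_weight"]:
        z=.085 if q=="guard_fin" else 0
        print(q,[(np.round(d["point"],1),round(d["score"],2), at_z(p,d["point"],z)) for d in robot.place_of(p,q)])
E
```

```text
scene [[-0.7233 -0.3119  0.6161  0.0372]
 [-0.6904  0.3086 -0.6543  0.5071]
 [ 0.014  -0.8986 -0.4385  0.4538]
 [ 0.      0.      0.      1.    ]] 443.22663255199006 -0.05546447124317204
carton [(array([275.9, 401.3]), 0.9, array([ 0.4603, -0.1808,  0.    ])), (array([252.7, 429.8]), 0.57, array([ 0.4747, -0.3154,  0.    ]))]
jig [(array([332.5, 265.6]), 0.75, array([ 0.5121,  0.1367, -0.    ]))]
guard_fin [(array([305.9, 218. ]), 0.65, array([0.5221, 0.2147, 0.085 ]))]
jig_fence []
jig_bed []
jig_stop []
timer [(array([271.7, 326.7]), 0.78, array([ 0.5808, -0.085 ,  0.    ]))]
tin [(array([233.9, 379.7]), 0.89, array([ 0.618 , -0.3165,  0.    ]))]
brass_weight [(array([296.9, 166.6]), 0.77, array([0.727 , 0.1986, 0.    ]))]
top [[-0.0127 -0.9886  0.1503  0.4037]
 [-0.9998  0.0148  0.0129 -0.0568]
 [-0.015  -0.1501 -0.9886  1.2234]
 [ 0.      0.      0.      1.    ]] 523.616784025818 -0.08492782222677041
carton [(array([291.8, 382.6]), 0.82, array([ 0.4653, -0.1894,  0.    ])), (array([284.9, 442.6]), 0.64, array([ 0.479 , -0.3304,  0.    ]))]
jig [(array([273.1, 244.7]), 0.85, array([0.5134, 0.1328, 0.    ]))]
guard_fin [(array([270.4, 201.8]), 0.7, array([0.5129, 0.2145, 0.085 ]))]
jig_fence []
jig_bed []
jig_stop [(array([251.7, 257.5]), 0.48, array([0.5637, 0.1028, 0.    ])), (array([273.3, 242.9]), 0.38, array([0.513, 0.137, 0.   ]))]
timer [(array([236.2, 336.9]), 0.94, array([ 0.5979, -0.0853,  0.    ]))]
tin [(array([229.4, 432.9]), 0.69, array([ 0.6109, -0.3134,  0.    ]))]
brass_weight [(array([179.8, 218.6]), 0.75, array([0.7407, 0.1985, 0.    ]))]
```

View pics/scene1.png

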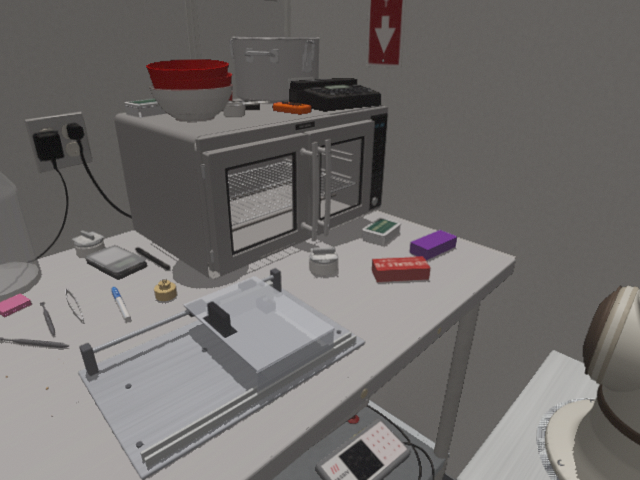

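View pics/top1.png

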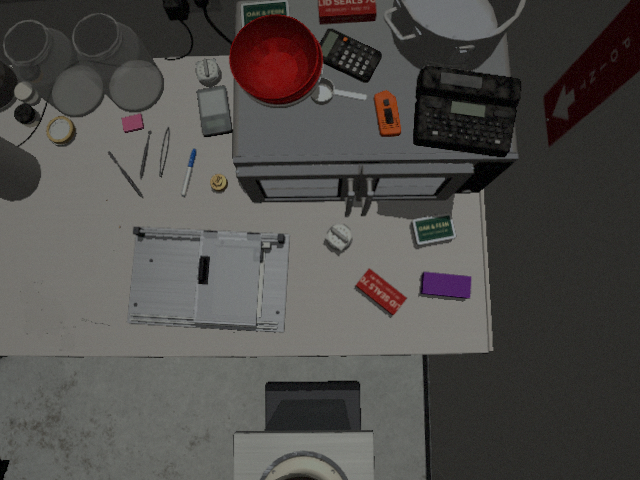

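Look-alikes in the top view: red box on the table (292,381), red box on the oven (10,348), purple box (285,445), and green tins at (230,433) and (12,265). By the description, the carton is the red one on the table at (292,381). Its scene pixel is (268,401). The fin is at (270,203) in the top view.

```bash
python3 - <<'E'
from h import *
np.set_printoptions(precision=4,suppress=True)
P={c:robot.grab_frame(c) for c in ["top","scene"]}
p=P["top"]
m=robot.trace(p,"jig")[0]["pixels"].astype(np.uint8)
g=robot.trace(p,"guard_fin");print("guard",[(d["score"],d["point"],d["pixels"].sum()) for d in g])
m|=g[0]["pixels"].astype(np.uint8)
ys,xs=np.nonzero(m)
W=np.array([at_z(p,(y,x),0.01)[:2] for y,x in zip(ys,xs)],np.float32)*1000
print("jig rect",cv2.minAreaRect(W),cv2.boxPoints(cv2.minAreaRect(W)))
for d in robot.trace(p,"carton"):
    ys,xs=np.nonzero(d["pixels"]);W=np.array([at_z(p,(y,x),0.028)[:2] for y,x in zip(ys,xs)],np.float32)*1000
    print("carton",d["score"],d["point"],cv2.minAreaRect(W))
f=[robot.place_of(P[c],"guard_fin")[0]["point"] for c in P]
print("fin",tri(list(zip(P.values(),f))))
print("jig",tri([(P[c],robot.place_of(P[c],"jig")[0]["point"]) for c in P]))
im=p["frame"];a=cv2.resize(im[220:340,120:300],(720,480),interpolation=cv2.INTER_CUBIC);b=cv2.resize(im[255:325,345:415],None,fx=1.2,fy=1.2)
a[396:480,636:720]=b
save("crop.png",a)
E
```

```text
guard [(0.84, [280.2, 227.1], np.int64(5794)), (0.19, [276.8, 209.2], np.int64(15268))]
jig rect ((501.5402526855469, 220.37808227539062), (375.0310974121094, 232.657470703125), 86.56208801269531) [[374.1761  40.1759]
 [606.4149  26.2241]
 [628.9044 400.5803]
 [396.6656 414.532 ]]
carton 0.75 [291.2, 382.9] ((464.52862548828125, -181.8062744140625), (109.87043762207031, 53.40884017944336), 49.420982360839844)
carton 0.69 [278.9, 227.2] ((502.3216247558594, 167.41122436523438), (146.56146240234375, 215.94705200195312), 86.28746795654297)
carton 0.64 [284.5, 445.2] ((478.2292175292969, -330.4067077636719), (113.72726440429688, 51.88158416748047), 83.09892272949219)
fin (array([0.5131, 0.222 , 0.0881]), [array([-1. , -1.2]), array([0.4, 2.3])])Traceback (most recent call last):
  File "<stdin>", line 16, in <module>
IndexError: list index out of range
```

Careful with the scale: shifts go in shares of 50 cm and turns go in shares of pi/2 rad. That gives: -409 mm is -0.818, 311 mm is 0.622, 0.16 rad is 0.1019.

>>> {"name": "apply_moves", "arguments": {
  "slide": [
    [0.622,-0.818,0.18],
    [0.622,-0.818,0.18],
    [0.622,-0.818,0.18],
    [0.622,-0.818,0.18],
    [0.622,-0.818,0.18],
    [0.622,-0.818,0.18],
    [0.622,-0.818,0.18],
    [0.622,-0.818,0.18],
    [0.622,-0.818,0.18],
    [0.622,-0.818,0.18],
    [0.622,-0.818,0.18],
    [0.622,-0.818,0.18]
  ],
  "twist": [
    [0,0,0.1019],
    [0,0,0.1019],
    [0,0,0.1019],
    [0,0,0.1019],
    [0,0,0.1019],
    [0,0,0.1019],
    [0,0,0.1019],
    [0,0,0.1019],
    [0,0,0.1019],
    [0,0,0.1019],
    [0,0,0.1019],
    [0,0,0.1019]
  ],
  "hand": 0.6
}}

```text
time_s: 3.05
tool_pos: [0.4491, 0.2011, 0.3123]
orientation: [3.14, -0.098, -0.001]
ft_force: [0.0, -0.1, -0.0]
finger_gap: 0.0525
grasp_force: 0.0
```

```bash
python3 - <<'E'
from h import *
np.set_printoptions(precision=4,suppress=True)
s=robot.get_state();print(s["tool_pos"],s["orientation"],s["time_s"])
w=robot.grab_frame("wrist");t=robot.grab_frame("top");sc=robot.grab_frame("scene");save("w1.png",w["frame"]);print(w["extrinsics"])
for q in ["guard_fin","jig","jig_stop","jig_fence","carton"]:
    print(q,[(n,np.round(d["point"],1),round(d["score"],2),at_z(p,d["point"],.085 if q=="guard_fin" else 0)) for n,p in (("w",w),("t",t),("s",sc)) for d in robot.place_of(p,q)])
E
```

```text
[0.4491 0.2011 0.3123] [ 3.1399 -0.0976 -0.0005] 3.05
[[-0.0638 -0.9576 -0.2809  0.526 ]
 [-0.998   0.0615  0.0171  0.1958]
 [ 0.0009  0.2814 -0.9596  0.4743]
 [ 0.      0.      0.      1.    ]]
guard_fin [('w', array([124.1, 299.4]), 0.55, array([0.515 , 0.2184, 0.085 ])), ('t', array([268.3, 202.8]), 0.72, array([0.5175, 0.2124, 0.085 ])), ('t', array([292.6, 381.2]), 0.68, array([ 0.4593, -0.1771,  0.085 ])), ('s', array([308. , 215.6]), 0.62, array([0.5199, 0.2203, 0.085 ]))]
jig [('w', array([121.3, 379.8]), 0.89, array([0.5101, 0.1365, 0.    ])), ('t', array([271.9, 243.1]), 0.8, array([0.5163, 0.1366, 0.    ])), ('s', array([328.6, 266.4]), 0.93, array([0.5194, 0.1288, 0.    ]))]
jig_stop [('t', array([251.5, 257.5]), 0.46, array([0.5642, 0.1028, 0.    ])), ('s', array([331. , 265.7]), 0.67, array([0.5152, 0.1339, 0.    ]))]
jig_fence [('t', array([238.9, 341. ]), 0.39, array([ 0.5913, -0.0949,  0.    ]))]
carton [('t', array([286.9, 447.2]), 0.68, array([ 0.4742, -0.341 ,  0.    ])), ('t', array([293.6, 380.4]), 0.66, array([ 0.4612, -0.1842,  0.    ])), ('s', array([276.7, 399.3]), 0.88, array([ 0.4613, -0.1752,  0.    ])), ('s', array([251.1, 429.8]), 0.87, array([ 0.479 , -0.3225, -0.    ]))]
```

View pics/w1.png

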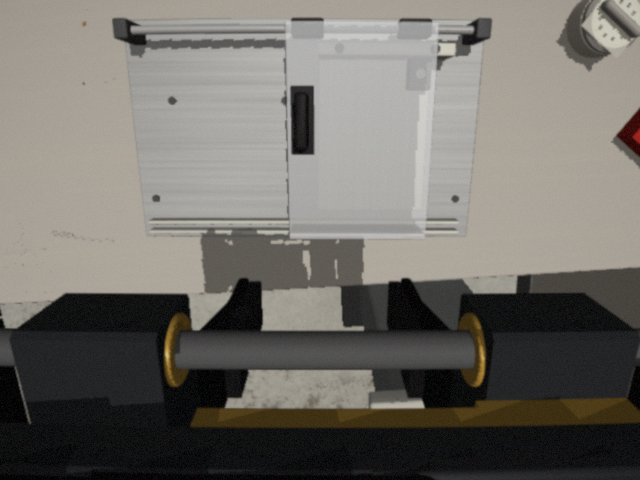

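```bash
python3 - <<'E'
from h import *
np.set_printoptions(precision=4,suppress=True)
w=robot.grab_frame("wrist")
yaw=None
for n,rc,z in [("finc",(122,301.5),.085),("fin left",(122,296),.085),("fin right",(122,308.5),.085),("stop TL",(57,407),.028),("stop BL",(90,407),.028),("stop BR",(90,432),.028),("pFL",(236,148),.004),("pFR",(234.5,466),.004),("pRR",(33,488),.004),("trL",(224,150),.02),("trR",(222,466),.02),("rodL",(27,140),.052),("rodR",(27,475),.052),("guardFL",(238,290),.055),("guardFR",(236,424),.055)]:
    print(n,at_z(w,rc,z))
g=cv2.cvtColor(w["frame"],cv2.COLOR_RGB2GRAY)
print(g[122,285:320]); print(g[80:165,302])
# track edge columns: row of strongest gradient
for c in (170,220,270,440,460):
    col=g[205:245,c].astype(int); print(c,col)
E
```

```text
finc [0.5174 0.2156 0.085 ]
fin left [0.5177 0.2204 0.085 ]
fin right [0.517  0.2094 0.085 ]
stop TL [0.5715 0.1104 0.028 ]
stop BL [0.5404 0.111  0.028 ]
stop BR [0.5389 0.0859 0.028 ]
pFL [0.4002 0.4079 0.004 ]
pFR [0.3778 0.0403 0.004 ]
pRR [0.5925 0.0221 0.004 ]
trL [0.4182 0.3959 0.02  ]
trR [0.3974 0.0459 0.02  ]
rodL [0.6122 0.3589 0.052 ]
rodR [0.5916 0.0519 0.052 ]
guardFL [0.4021 0.2382 0.055 ]
guardFR [0.3952 0.1005 0.055 ]
[106 136 164 172 157  96  45  35  14  19  24  34  35  36  37  42  42  40
  39  30  18  14  19  32  42  45  45  72 131 165 171 173 177 177 176]
[176 175 174 175 172 166 132  74  44  44  48  44  39  29  26  34  44  45
  46  43  43  46  41  46  42  47  47  44  46  52  43  46  42  44  43  43
  46  41  42  42  39  43  40  37  40  38  37  42  36  39  38  38  35  42
  33  35  35  36  36  38  35  39  33  31  36  34  33  35  30  11  18  15
  13  27  46 109 157 172 169 172 171 172 171 172 172]
170 [162 164 166 166 164 168 165 164 164 165 164 159 157 143 103  97 130 172
 181 171 164 157 140 109  95 118 155 177 166 152 147 138 140 162 166 165
 168 167 168 168]
220 [165 167 164 169 170 171 169 171 168 167 166 168 159 141 104  98 136 177
 182 173 166 161 147 109 100 120 162 179 167 135  99  82  83  90  92  91
  90  95  90  91]
270 [165 166 167 166 165 170 166 169 168 168 166 166 161 143 104 100 143 183
 181 174 169 160 146 111  95 120 163 179 157 111  85  81  83  91  93  94
 101 114 116 106]
440 [164 168 165 167 167 167 167 166 169 165 164 161 156 143 103  99 140 183
 191 175 166 158 140 106  96 118 161 189 181 160 152 143 148 162 167 170
 169 171 167 168]
460 [166 166 169 169 169 171 169 163 164 167 161 161 161 162 160 162 162 163
 165 165 165 159 157 159 160 159 160 160 163 161 151 143 147 164 166 167
 168 169 165 166]
```

Converted, -246 mm is -0.492, -200 mm is -0.4.

>>> {"name": "apply_moves", "arguments": {
  "slide": [
    [0.08,0.032,-0.08],
    [0.134,0.032,-0.18],
    [0.134,0.032,-0.3],
    [0.134,0.032,-0.4],
    [0.134,0.032,-0.492],
    [0.134,0.032,-0.492],
    [0.134,0.032,-0.492]
  ],
  "twist": [
    [0,0,0],
    [0,0,0],
    [0,0,0],
    [0,0,0],
    [0,0,0],
    [0,0,0],
    [0,0,0]
  ]
}}

```text
time_s: 4.88
tool_pos: [0.5181, 0.2172, 0.0683]
orientation: [-3.139, 0.099, -0.004]
ft_force: [-0.2, -0.3, 0.7]
finger_gap: 0.0524
grasp_force: 0.0
```

>>> {"name": "apply_moves", "arguments": {
  "slide": [
    [0,0,0],
    [0,0,0],
    [0,0,0],
    [0,0,0],
    [0,0,0],
    [0,0,0]
  ],
  "twist": [
    [0,0,0],
    [0,0,0],
    [0,0,0],
    [0,0,0],
    [0,0,0],
    [0,0,0]
  ],
  "hand": 0,
  "force": 10
}}

```text
time_s: 5.62
tool_pos: [0.5168, 0.2167, 0.0667]
orientation: [-3.14, 0.1, -0.0]
ft_force: [-1.4, 0.2, 0.3]
finger_gap: 0.0116
grasp_force: 10.0
```

>>> {"name": "apply_moves", "arguments": {
  "slide": [
    [0.002,0.03,0],
    [0.004,0.07,0],
    [0.006,0.11,0],
    [0.01,0.15,0],
    [0.012,0.19,0],
    [0.014,0.22,0],
    [0.014,0.236,0],
    [0.014,0.236,0]
  ],
  "twist": [
    [0,0,0],
    [0,0,0],
    [0,0,0],
    [0,0,0],
    [0,0,0],
    [0,0,0],
    [0,0,0],
    [0,0,0]
  ]
}}

```text
time_s: 6.62
tool_pos: [0.5244, 0.336, 0.0667]
orientation: [-3.137, 0.099, -0.003]
ft_force: [4.0, 0.7, 1.2]
finger_gap: 0.0118
grasp_force: 10.0
```

Converted, 7 mm is 0.014, 4 mm is 0.008.

>>> {"name": "apply_moves", "arguments": {
  "slide": [
    [0,0.008,0],
    [0,0.014,0],
    [0,0.014,0]
  ],
  "twist": [
    [0,0,0],
    [0,0,0],
    [0,0,0]
  ]
}}

```text
time_s: 7.0
tool_pos: [0.5247, 0.3412, 0.0667]
orientation: [-3.139, 0.101, -0.003]
ft_force: [6.1, -1.2, 0.3]
finger_gap: 0.0119
grasp_force: 10.0
```

Converted, 8 mm is 0.016, 4 mm is 0.008.

>>> {"name": "apply_moves", "arguments": {
  "slide": [
    [0.002,0.008,0],
    [0.002,0.016,0],
    [0.002,0.016,0]
  ],
  "twist": [
    [0,0,0],
    [0,0,0],
    [0,0,0]
  ]
}}

```text
time_s: 7.38
tool_pos: [0.5247, 0.3433, 0.0666]
orientation: [3.13, -0.102, -0.005]
ft_force: [7.1, -13.9, 6.1]
finger_gap: 0.0121
grasp_force: 10.0
```

Converted, 245 mm is 0.49, 230 mm is 0.46.

>>> {"name": "apply_moves", "arguments": {
  "slide": [
    [0,-0.01,0],
    [0,-0.01,0],
    [0,-0.01,0],
    [0,-0.01,0.1],
    [0,-0.01,0.22],
    [-0.06,-0.11,0.34],
    [-0.12,-0.22,0.46],
    [-0.152,-0.33,0.49],
    [-0.152,-0.4,0.49],
    [-0.152,-0.4,0.49],
    [-0.152,-0.4,0.49]
  ],
  "twist": [
    [0,0,0],
    [0,0,0],
    [0,0,0],
    [0,0,0],
    [0,0,0],
    [0,0,0],
    [0,0,0],
    [0,0,0],
    [0,0,0],
    [0,0,0],
    [0,0,0]
  ],
  "hand": 0.7
}}

```text
time_s: 8.75
tool_pos: [0.4485, 0.1496, 0.3117]
orientation: [-3.139, 0.101, -0.001]
ft_force: [-0.5, -0.3, -0.3]
finger_gap: 0.0612
grasp_force: 0.0
```

```bash
python3 - <<'E'
from h import *
np.set_printoptions(precision=4,suppress=True)
s=robot.get_state();print(s["tool_pos"],s["orientation"],s["time_s"])
w=robot.grab_frame("wrist");save("w2.png",w["frame"]);np.save("w2.npy",w,allow_pickle=True)
for q in ["guard_fin","jig","jig_stop","jig_fence","jig_bed","carton"]:
    print(q,[(np.round(d["point"],1),round(d["score"],2),at_z(w,d["point"],dict(guard_fin=.085,jig_fence=.01,jig_bed=.006,jig_stop=.01).get(q,0))) for d in robot.place_of(w,q)])
E
```

```text
[0.4485 0.1496 0.3117] [-3.139   0.1006 -0.0006] 8.75
guard_fin [(array([127.7, 104.8]), 0.71, array([0.5242, 0.3417, 0.085 ]))]
jig [(array([123.3, 331.3]), 0.6, array([0.5109, 0.1376, 0.    ]))]
jig_stop [(array([ 76.3, 364.7]), 0.95, array([0.556 , 0.1005, 0.01  ]))]
jig_fence [(array([ 60.4, 329.7]), 0.88, array([0.5737, 0.1354, 0.01  ]))]
jig_bed [(array([121.1, 334.7]), 0.97, array([0.5131, 0.1339, 0.006 ]))]
carton [(array([146.7, 615.4]), 0.76, array([ 0.4672, -0.1777,  0.    ]))]
```

View pics/w2.png

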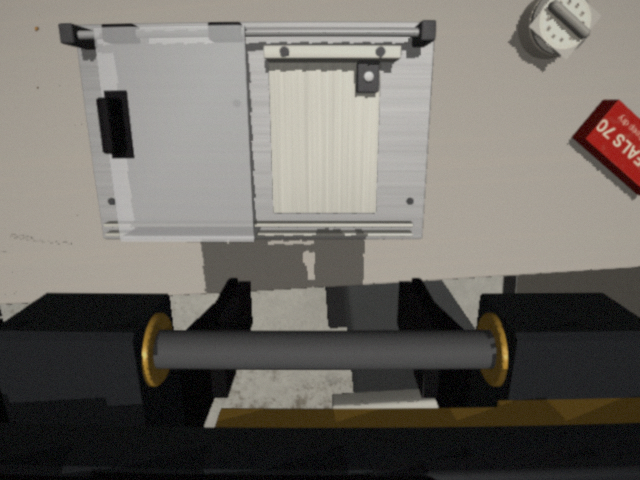

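Converted, -396 mm is -0.792, -360 mm is -0.72, 0.925 rad is 0.5889.

>>> {"name": "apply_moves", "arguments": {
  "slide": [
    [-0.012,-0.12,0],
    [-0.024,-0.24,0],
    [-0.036,-0.36,0],
    [-0.048,-0.48,0],
    [-0.06,-0.6,0],
    [-0.072,-0.72,0],
    [-0.078,-0.792,0],
    [-0.078,-0.792,0],
    [-0.078,-0.792,0]
  ],
  "twist": [
    [0,0,0.0955],
    [0,0,0.191],
    [0,0,0.2865],
    [0,0,0.382],
    [0,0,0.4775],
    [0,0,0.573],
    [0,0,0.5889],
    [0,0,0.5889],
    [0,0,0.5889]
  ]
}}

```text
time_s: 10.22
tool_pos: [0.4097, -0.2465, 0.3111]
orientation: [-2.855, -1.31, 0.001]
ft_force: [-0.0, 0.3, 0.1]
finger_gap: 0.0606
grasp_force: 0.0
```

```bash
cat > meas.py <<'E'
from h import *
import sys
np.set_printoptions(precision=4,suppress=True)
s=robot.get_state();print(s["tool_pos"],s["orientation"],s["time_s"])
w=robot.grab_frame("wrist");save(sys.argv[1]+".png",w["frame"])
np.save(sys.argv[1]+".npy",w,allow_pickle=True)
hsv=cv2.cvtColor(w["frame"],cv2.COLOR_RGB2HSV)
tr=[d for d in robot.trace(w,"carton")]
for d in tr:
    m=d["pixels"];col=w["frame"][m].mean(0);ys,xs=np.nonzero(m)
    W=np.array([at_z(w,(y,x),.028)[:2] for y,x in zip(ys,xs)],np.float32)*1000
    print(d["score"],d["point"],col,cv2.minAreaRect(W), cv2.minAreaRect(np.c_[xs,ys].astype(np.float32)))
print("place",[(np.round(d["point"],1),d["score"],at_z(w,d["point"],0)) for d in robot.place_of(w,"carton")])
E
python3 meas.py w3
```

```text
[ 0.4097 -0.2465  0.3111] [-2.8545 -1.3101  0.001 ] 10.225
0.74 [95.6, 323.3] [210.8425  86.8166  75.1233] ((465.6259765625, -182.7887420654297), (110.84130859375, 49.73528289794922), 50.08505630493164) ((325.0, 99.5), (115.0, 50.0), 90.0)
0.7 [201.7, 421.9] [139.0935  68.7182 164.3301] ((478.447998046875, -331.91796875), (116.39077758789062, 51.93783950805664), 83.33876037597656) ((425.0039978027344, 201.66905212402344), (104.38182830810547, 50.53286361694336), 57.308013916015625)
place [(array([102.2, 322.6]), 0.78, array([ 0.4632, -0.1815,  0.    ])), (array([203.2, 419. ]), 0.63, array([ 0.4742, -0.3359,  0.    ]))]
```

View pics/w3.png

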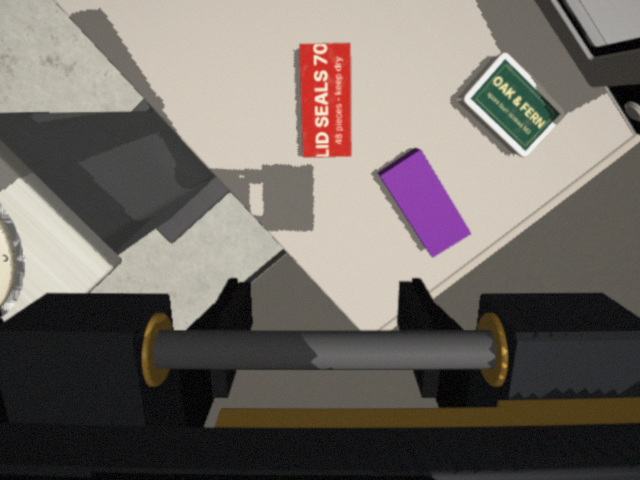

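The carton chosen is the red "LID SEALS" box at wrist rows 43–156, columns 300–350. The purple box is at (202,425) and the tin at (103,515); both stay clear.

Converted, -180 mm is -0.36, -130 mm is -0.26, 0.012 rad is 0.0076.

>>> {"name": "apply_moves", "arguments": {
  "slide": [
    [0.06,0.07,-0.08],
    [0.11,0.128,-0.16],
    [0.11,0.128,-0.26],
    [0.11,0.128,-0.36],
    [0.11,0.128,-0.36],
    [0.11,0.128,-0.36]
  ],
  "twist": [
    [0,0,0.0076],
    [0,0,0.0076],
    [0,0,0.0076],
    [0,0,0.0076],
    [0,0,0.0076],
    [0,0,0.0076]
  ],
  "hand": 0.85
}}

```text
time_s: 11.12
tool_pos: [0.4664, -0.1824, 0.1336]
orientation: [2.843, 1.33, 0.004]
ft_force: [0.1, 0.6, 1.0]
finger_gap: 0.0737
grasp_force: 0.0
```

```bash
python3 - <<'E'
from h import *
np.set_printoptions(precision=4,suppress=True)
s=robot.get_state();print(s["tool_pos"],s["orientation"],s["time_s"])
a=np.load("w3.npy",allow_pickle=True).item() if __import__("os").path.exists("w3.npy") else None
w=robot.grab_frame("wrist");t=robot.grab_frame("top");c=robot.grab_frame("scene")
save("w4.png",w["frame"])
o=[]
for p in (w,t,c):
    for d in robot.trace(p,"carton")[:3]:
        m=d["pixels"];col=p["frame"][m].mean(0)
        if col[0]>1.8*col[2]:
            print(d["point"],d["score"],m.sum(),at_z(p,d["point"],.028))
# corners of red top in w3 vs w4 : triangulate
hsv=lambda p:((p["frame"][:,:,0]>150)&(p["frame"][:,:,1]<90)&(p["frame"][:,:,2]<90)).astype(np.uint8)
for n,p in (("w3",a),("w4",w)):
    m=cv2.morphologyEx(hsv(p),cv2.MORPH_CLOSE,np.ones((15,15)));k,l,st,ce=cv2.connectedComponentsWithStats(m)
    print(n,[(st[i],ce[i]) for i in range(1,k) if st[i][4]>1500])
E
```

```text
[ 0.4664 -0.1824  0.1336] [2.8434 1.3301 0.004 ] 11.125
[222.0, 319.8] 0.96 12716 [ 0.4687 -0.1759  0.028 ]
[272.1, 400.8] 0.8 1336 [ 0.4435 -0.1501  0.028 ]
w3 [(array([ 300,   44,   51,  113, 5447], dtype=int32), array([325.2227,  98.9631]))]
w4 [(array([ 284,  148,   79,   49, 3350], dtype=int32), array([322.2851, 169.1597]))]
```

View pics/w4.png

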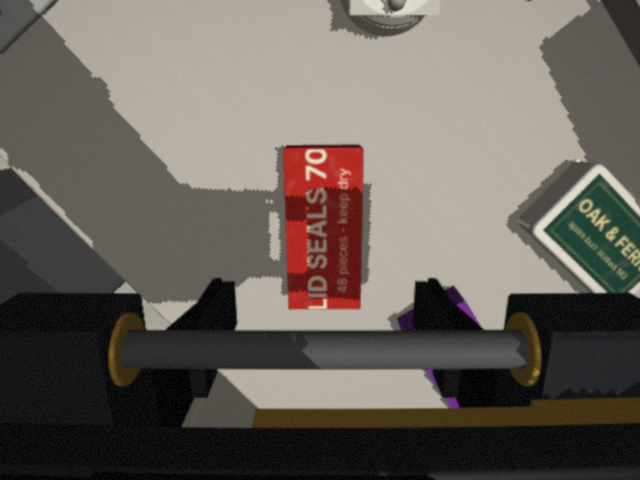

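Carton top face spans rows 147–308, columns 285–362, centred between the fingers. I'll triangulate its far and near corners from the two wrist views.

```bash
python3 - <<'E'
from h import *
np.set_printoptions(precision=4,suppress=True)
a=np.load("w3.npy",allow_pickle=True).item();b=robot.grab_frame("wrist")
for r in [((43.5,301),(147.5,286)),((43.5,350),(147.5,362)),((156.5,301),(308,288)),((156.5,351),(308,360.5))]:
    print(tri([(a,r[0]),(b,r[1])]), at_z(b,r[1],.028))
E
```

```text
(array([ 0.4828, -0.1265,  0.0293]), [array([-0.1, -0.4]), array([0.1, 0.6])]) [ 0.4824 -0.1263  0.028 ]
(array([ 0.5189, -0.1572,  0.0252]), [array([ 0.1, -0.7]), array([-0.1,  1. ])]) [ 0.5183 -0.1565  0.028 ]
(array([ 0.411 , -0.2084,  0.0275]), [array([0. , 0.4]), array([-0. , -0.5])]) [ 0.4114 -0.2085  0.028 ]
(array([ 0.4495, -0.2419,  0.0259]), [array([ 0. , -0.5]), array([-0. ,  0.7])]) [ 0.4496 -0.2407  0.028 ]
```

Converted, -126 mm is -0.252, -115 mm is -0.23.

>>> {"name": "apply_moves", "arguments": {
  "slide": [
    [0,0,-0.09],
    [0,0,-0.18],
    [0,0,-0.23],
    [0,0,-0.252],
    [0,0,-0.252],
    [0,0,-0.252]
  ],
  "twist": [
    [0,0,0],
    [0,0,0],
    [0,0,0],
    [0,0,0],
    [0,0,0],
    [0,0,0]
  ]
}}

```text
time_s: 12.22
tool_pos: [0.4657, -0.1827, 0.0067]
orientation: [2.846, 1.328, 0.003]
ft_force: [0.2, -0.6, 0.4]
finger_gap: 0.0739
grasp_force: 0.0
```

>>> {"name": "apply_moves", "arguments": {
  "slide": [
    [0,0,0],
    [0,0,0],
    [0,0,0],
    [0,0,0],
    [0,0,0]
  ],
  "twist": [
    [0,0,0],
    [0,0,0],
    [0,0,0],
    [0,0,0],
    [0,0,0]
  ],
  "hand": 0,
  "force": 25
}}

```text
time_s: 12.85
tool_pos: [0.465, -0.1826, 0.0059]
orientation: [2.846, 1.329, 0.001]
ft_force: [-0.7, 0.5, 3.5]
finger_gap: 0.0499
grasp_force: 25.0
```

Converted, 326 mm is 0.652, 125 mm is 0.25, -0.13 rad is -0.0828.

>>> {"name": "apply_moves", "arguments": {
  "slide": [
    [0,0,0.06],
    [0,0,0.16],
    [0.01,0.06,0.25],
    [0.02,0.16,0.25],
    [0.034,0.26,0.25],
    [0.046,0.36,0.25],
    [0.058,0.46,0.25],
    [0.07,0.56,0.25],
    [0.08,0.62,0.25],
    [0.08,0.652,0.25],
    [0.08,0.652,0.25],
    [0.08,0.652,0.25]
  ],
  "twist": [
    [0,0,0],
    [0,0,0],
    [0,0,-0.0828],
    [0,0,-0.1719],
    [0,0,-0.2674],
    [0,0,-0.3629],
    [0,0,-0.4584],
    [0,0,-0.5539],
    [0,0,-0.5971],
    [0,0,-0.5971],
    [0,0,-0.5971],
    [0,0,-0.5971]
  ]
}}

```text
time_s: 14.35
tool_pos: [0.5041, 0.1423, 0.1303]
orientation: [3.139, -0.103, -0.002]
ft_force: [-0.3, -0.3, -1.5]
finger_gap: 0.0497
grasp_force: 25.0
```

```bash
python3 - <<'E'
from h import *
np.set_printoptions(precision=4,suppress=True)
s=robot.get_state();print(s["tool_pos"],s["orientation"],s["time_s"],s["ft_force"],s["finger_gap"],2*np.arctan2(s["orientation"][1],s["orientation"][0]))
w=robot.grab_frame("wrist");save("w5.png",w["frame"]);np.save("w5.npy",w,allow_pickle=True)
for q in ["guard_fin","jig","jig_stop","jig_fence","jig_bed","carton"]:
    print(q,[(np.round(d["point"],1),round(d["score"],2),at_z(w,d["point"],dict(guard_fin=.085,jig_fence=.01,jig_bed=.006,jig_stop=.01,carton=.125).get(q,0))) for d in robot.place_of(w,q)])
E
```

```text
[0.5041 0.1423 0.1303] [ 3.1393 -0.1026 -0.0017] 14.35 [-0.2852 -0.3088 -1.5216] 0.049692613860802676 -0.06534485062458427
guard_fin []
jig []
jig_stop [(array([145.9, 384.9]), 0.6, array([0.5555, 0.0986, 0.01  ]))]
jig_fence [(array([124.3, 330.2]), 0.75, array([0.5715, 0.1334, 0.01  ]))]
jig_bed [(array([145.4, 384.1]), 0.66, array([0.5555, 0.0986, 0.006 ]))]
carton [(array([294.3, 321.1]), 0.92, array([0.5055, 0.1431, 0.125 ]))]
```

View pics/w5.png

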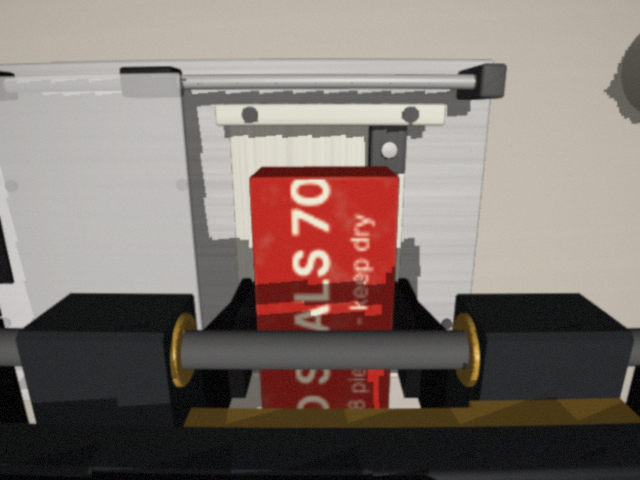

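Converted, -112 mm is -0.224, -105 mm is -0.21.

>>> {"name": "apply_moves", "arguments": {
  "slide": [
    [0,0,-0.08],
    [0,0,-0.16],
    [0,0,-0.21],
    [0,0,-0.224],
    [0,0,-0.224],
    [0,0,-0.224]
  ],
  "twist": [
    [0,0,0],
    [0,0,0],
    [0,0,0],
    [0,0,0],
    [0,0,0],
    [0,0,0]
  ]
}}

```text
time_s: 15.45
tool_pos: [0.5056, 0.1439, 0.0198]
orientation: [-3.139, 0.101, -0.004]
ft_force: [-0.6, -0.4, -0.5]
finger_gap: 0.0501
grasp_force: 25.0
```

Converted, -3 mm is -0.006, -2 mm is -0.004.

>>> {"name": "apply_moves", "arguments": {
  "slide": [
    [0,0,-0.004],
    [0,0,-0.006],
    [0,0,-0.006]
  ],
  "twist": [
    [0,0,0],
    [0,0,0],
    [0,0,0]
  ]
}}

```text
time_s: 15.82
tool_pos: [0.5049, 0.1436, 0.0159]
orientation: [-3.14, 0.101, -0.001]
ft_force: [0.3, 0.9, 1.3]
finger_gap: 0.0499
grasp_force: 25.0
```

Converted, -3.5 mm is -0.007, -2 mm is -0.004.

>>> {"name": "apply_moves", "arguments": {
  "slide": [
    [0,-0.004,0],
    [0,-0.007,0],
    [0,-0.007,0]
  ],
  "twist": [
    [0,0,0],
    [0,0,0],
    [0,0,0]
  ]
}}

```text
time_s: 16.2
tool_pos: [0.5052, 0.14, 0.0159]
orientation: [-3.14, 0.101, -0.002]
ft_force: [0.5, 0.4, 2.3]
finger_gap: 0.0498
grasp_force: 25.0
```

Converted, -1.5 mm is -0.003, -1 mm is -0.002.

>>> {"name": "apply_moves", "arguments": {
  "slide": [
    [0,-0.002,0],
    [0,-0.003,0],
    [0,-0.003,0]
  ],
  "twist": [
    [0,0,0],
    [0,0,0],
    [0,0,0]
  ]
}}

```text
time_s: 16.58
tool_pos: [0.5052, 0.1388, 0.0159]
orientation: [-3.139, 0.101, -0.002]
ft_force: [-0.1, 2.3, 4.6]
finger_gap: 0.05
grasp_force: 25.0
```

Converted, 11 mm is 0.022, 8 mm is 0.016.

>>> {"name": "apply_moves", "arguments": {
  "slide": [
    [0.008,-0.0004,0],
    [0.016,-0.001,0],
    [0.022,-0.0014,0],
    [0.022,-0.0014,0]
  ],
  "twist": [
    [0,0,0],
    [0,0,0],
    [0,0,0],
    [0,0,0]
  ]
}}

```text
time_s: 17.08
tool_pos: [0.5155, 0.1382, 0.0159]
orientation: [-3.14, 0.101, 0.001]
ft_force: [-3.3, 3.4, 5.7]
finger_gap: 0.0498
grasp_force: 25.0
```

Converted, 2 mm is 0.004, 1 mm is 0.002.

>>> {"name": "apply_moves", "arguments": {
  "slide": [
    [0.002,-0.0002,0],
    [0.004,-0.0002,0],
    [0.004,-0.0002,0]
  ],
  "twist": [
    [0,0,0],
    [0,0,0],
    [0,0,0]
  ]
}}

```text
time_s: 17.45
tool_pos: [0.5166, 0.1381, 0.0159]
orientation: [-3.14, 0.101, 0.003]
ft_force: [-5.2, 5.2, 7.5]
finger_gap: 0.0495
grasp_force: 25.0
```

Converted, 2 mm is 0.004, -1 mm is -0.002.

>>> {"name": "apply_moves", "arguments": {
  "slide": [
    [0.002,0,-0.001],
    [0.004,0,-0.002],
    [0.004,0,-0.002]
  ],
  "twist": [
    [0,0,0],
    [0,0,0],
    [0,0,0]
  ]
}}

```text
time_s: 17.82
tool_pos: [0.5167, 0.1381, 0.0158]
orientation: [3.139, -0.101, -0.008]
ft_force: [-13.4, 7.8, 18.0]
finger_gap: 0.0498
grasp_force: 25.0
```

Converted, 2 mm is 0.004, -1 mm is -0.002.

>>> {"name": "apply_moves", "arguments": {
  "slide": [
    [0.002,0,-0.001],
    [0.004,0,-0.002],
    [0.004,0,-0.002]
  ],
  "twist": [
    [0,0,0],
    [0,0,0],
    [0,0,0]
  ]
}}

```text
time_s: 18.2
tool_pos: [0.5171, 0.138, 0.0155]
orientation: [3.138, -0.101, -0.012]
ft_force: [-18.8, 10.4, 26.4]
finger_gap: 0.0497
grasp_force: 25.0
```

```bash
python3 - <<'E'
from h import *
np.set_printoptions(precision=4,suppress=True)
t=robot.grab_frame("scene");w=robot.grab_frame("wrist")
for n,p in (("s",t),("w",w)):
    for q,z in (("carton",.01),("guard_fin",.085)): print(n,q,[(d["point"],d["score"],at_z(p,d["point"],z)) for d in robot.place_of(p,q)[:2]])
a=cv2.resize(t["frame"][240:420,150:390],(400,300));b=cv2.resize(w["frame"],(400,300))
save("f.png",np.hstack([a,b]))
s=robot.get_state();print(s["tool_pos"],s["ft_force"],s["time_s"],s["grasp_force"])
E
```

```text
s carton [([251.2, 431.4], 0.94, array([ 0.4664, -0.3064,  0.01  ])), ([327.5, 261.5], 0.87, array([0.5168, 0.1409, 0.01  ]))]
s guard_fin [([342.5, 132.5], 0.62, array([0.5292, 0.3435, 0.085 ]))]
w carton [([296.5, 322.2], 0.67, array([0.5172, 0.1384, 0.01  ]))]
w guard_fin []
[0.5171 0.138  0.0155] [-19.2131   9.7224  25.7939] 18.5 25.012285192497075
```

View pics/f.png

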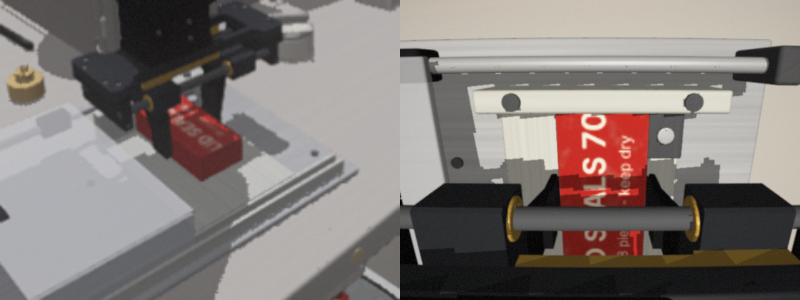

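The carton is against the fence (row 113, right panel) and the stop (column 648). It lies flat, the guard is open, and the force readings are steady at rest.

```bash
python3 -c "
from plant import robot
print(robot.close_job());s=robot.get_state();print(s['ft_force'],s['time_s'])"
```

```text
the job is handed in; nothing more can be done
None
the job is handed in; nothing more can be done
```

I handed the job in at about 18.5 s: guard fully open, and the carton flat in the nest against fence and stop, still gripped at 25 N, with wrist readings of about 19 N toward the fence and 26 N down; no verdict came back.

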